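Locate a bearing bracket in the drill jig and swing the bush arm over it

ROBOT

A 6-joint arm with a two-finger parallel gripper is mounted at the origin on the work surface. World frame = base frame: x ahead of the robot, y to its left, z up, the work surface at z = 0. Lengths are in m, angles in rad, forces in N, time in s.
With the tool pointing down it reaches from about 0.275 to 1 m from the base axis. Payload 8.4 kg.
Tool frame: the origin (TCP) lies on the mounting face of the last link; the fingertips stand 173 mm ahead of it and the grasp point (between the pads) lies 155 mm ahead of it (grasp_offset is the distance from the TCP to the grasp point, in m); y points along the fingers, x is the direction in which the jaws open and shut, and the axes are right-handed (so a half turn about y gives the same grasp; the last joint's range is limited). The gripper opens to 85 mm and grips with 20 to 120 N. Pads are 22 mm wide; open, the fingers measure 114 mm over their backs; the gripper's body (76 mm by 85 mm) begins 54 mm behind the grasp point. The pads swing forward as they close: fully open they stand 13 mm farther back than shut.
Start: joints at [1.099, 0.353, 1.633, -0, 1.155, -0.002], TCP at [0.283, 0.557, 0.405] pointing down, gripper open.
Joint ranges: [-2.63, 2.63], [-0.92, 2.1], [0.06, 2.66], [-1.3, 4.44], [0, 2.69], [-3.02, 3.02]. Speed limits (rad/s): [2.22, 2.22, 2.79, 3.14, 3.14, 3.14].

INTERFACE

Orientations are given as a rotation vector (axis times angle).
In Python, from plant import * gives the robot as it stands. The module is installed in compiled form; this text tells all that it offers.
- The arm moves only by the tool arm_command, never from a script. Its argument "series" is a list that holds one entry, the list of rows, each a list of 7 numbers: the shift along the tool's x, y, z in m, then the turn, a rotation vector about the tool's x, y, z in rad, then the gripper's target within -1 to 1 (fully open at 1, half-way at 0, shut at -1). In form: [[[dx, dy, dz, ax, ay, az, grip], ...]]. A call has 1 to 8 rows; each row is the pose to reach, as a shift and turn from the pose commanded when the call began, along the tool's axes at that moment; what a row does not reach only later rows make up. A row lasts 1/12 s, in which the tool goes at most 41.7 mm and 7.16 degrees, less where a joint would pass 70% of its speed; a pose out of reach is approached as far as the arm can. A call with a gripper value outside its range is refused whole. The fingers move at their own pace and stop on an object; "grip_force" is the grip in N (left out, the last holds). Time passes only in rows, so rows that repeat a pose let the fingers close. It gives the time, the measured TCP pose, the force and the opening at its end, in the units of the state.
- state(): the state, without advancing time (a new reading comes with each control period).
- read_camera(name): name is "scene" or "top" or "wrist"; returns (picture, depth): 400x640x3 uint8, red, green, blue; 400x640 float32, m along the optical axis (not along the pixel's ray), 0 where there is no reading.
- get_calibration(name): a dict with "intrinsics" (3x3 intrinsics, pixels), "D" ([k1, k2, p1, p2, k3] as OpenCV has them; the pictures are not rectified), "rvec" (rotation vector, rad) and "tvec" (3), from world to camera coordinates, as OpenCV has them; the wrist camera has in their place "tool_from_camera" (4x4, takes a point from camera to tool coordinates, whose origin is the TCP and whose axes are the tool frame's). Camera axes: x right, y down, z forward; pixel columns grow to the right and rows downward; lengths in m; the calibration is good to about 2 mm. A picture is of the moment at which its call begins: read the wrist's pose just before it. get_calibration takes no time and is no camera call.
- sign_off(): hands the job in, once; it reports no verdict.
Trained networks look in the newest picture that a camera, given by its name, has taken for a name from the list of things; names that differ only in an ending like _2 or _b are one class to them, and where a whole thing is asked for, a point or a joint stands for the part that bears it (a point fixed in the world has none). Each returns a list of dicts, best first, with "score" (0 to 1); they miss things now and then, are a little off and sometimes report something else, mostly with a low value. They report only what shows in the picture. A call takes as long as a camera call. They do not tell look-alikes from the thing itself.
- spot_in(camera, label): "pixel" ([column, row] in pixels, amid what is visible of it).
The state is a dict: "t": time; "joints": joint angles; "qd": joint speeds; "effort": joint torques, N m; "position": TCP position; "orientation": TCP orientation; "wrist_force": force on the tool from outside, world axes, zero at the start; "ft_torque": the same for the moment, N m; "grip_width": opening from 0.0 (shut) to 1.0 (fully open).
Only numpy, scipy, OpenCV 4.12 (cv2) and the standard library are available. Lean on these libraries where they do the work, as an engineer would, in place of code of your own. Each camera call takes 0.05 s, during which the arm holds its last target.

TASK

Get the bearing bracket ready for drilling: push it along the jig's base plate, by the edges of its foot, until it sits square and fully home against both the long blue rail and the blue end stop, and push the yellow bush arm round over it until the arm meets its stop pin. Nothing is to be gripped or picked up: keep the fingers off the bracket's finished boss, and leave the loose tools and parts on and around the jig where they are.

Things in the scene. Friction and masses are not known exactly. Their poses are not given: they have to be found in the camera images.
- jig: Drill jig, fixed to the bench: aluminium base plate 240 (x) x 370 (y) x 16 mm. Origin: centre of its underside, on the bench; x points away from the robot, y to the left, z up, the whole turned by up to 0.3 rad. It carries the blue rail, the blue end stop, the arm's pivot pedestal (radius 18 mm, z 16 to 34 mm, at x 12.5, y 150 mm) and the stop pin. It does not move.
- rail_face (a point): Middle of the working face of the long blue rail at the far side of the base plate: at x 60, y 0 mm in the jig's frame. The face looks to -x of the jig and runs along y from -100 to 100 mm. The rail is 18 mm thick and 12 mm high (16 to 28 mm above the bench).
- stop_face (a point): Middle of the working face of the blue end stop block at the left of the base plate: at x 12.5, y 100 mm in the jig's frame. The face looks to -y of the jig and runs along x from -12.5 to 37.5 mm. The block is 20 mm thick and 12 mm high (16 to 28 mm above the bench).
- stop_pin (a point): Top of the steel pin that stops the closed bush arm: 10 mm diameter, from 16 to 44 mm above the bench, at x 34.5, y 128 mm in the jig's frame, on the far side of the closed arm.
- bracket: Loose aluminium bearing bracket, about 0.67 kg, flat on the jig's base plate: foot 95 (x) x 150 (y) x 16 mm thick with a round boss on top. Origin: centre of the foot's underside; axes within 0.25 rad of the jig's at the start, 20 to 55 mm short of home. Home: +x edge flat on the rail, +y edge on the end stop, origin at x 12.5, y 25, z 16 mm of the jig. Slides at 3 to 8 N.
- corner_stop (a point): Corner of the bracket's foot that belongs in the angle of rail and end stop (+x, +y of the bracket), half-way up the foot. Fully home: x = 60, y = 100 in the jig's frame (mm).
- corner_free (a point): Other corner of the bracket's rail-side long edge (+x, -y of the bracket), half-way up the foot. Fully home: x = 60, y = -50 in the jig's frame (mm). Rough dry contact: if one corner meets the rail first, a push at one point on the middle of the near edge can jam; push at the end that lags, or at two points.
- boss: Round finished boss standing on the bracket's foot, 44 mm diameter, 22 mm high, bored open at the top; its axis is at x = 0, y = -30 mm in the bracket's frame. Origin: centre of its underside, on top of the foot. Not to be touched by the fingers.
- cross (a point): White scribed cross on a blue-inked square, on top of the foot at x = 0, y = 45 mm of the bracket's frame: where the hole will be drilled. With everything home it lies straight below the bush.
- bush_arm (a joint): Angle of the bush arm about its upright pivot (rad). 0: closed on its stop pin, pointing from the pivot to -y of the jig, over the bracket. It grows as the arm opens, clockwise from above, towards the robot; at pi/2 it points from the pivot to -x of the jig. Range 0 to 2.0; starts at 1.3 to 1.9. About 1 N at the bush moves it; no spring: it stays where it is left.
- bush (a point): Centre of the yellow bush arm at its drill bush, half-way up the bar, 80 mm from the pivot axis. Bar 32 mm wide, 35 to 47 mm above the bench, end radius 18 mm about the bush; bush head 26 mm across, 8 mm proud on top. It passes 3 mm above the foot. Close it by pushing the side that faces -x of the jig when closed and +y, away from the bracket, when it stands open.
- pivot (a point): Point on the arm's pivot axis, half-way up the bar, 41 mm above the bench. A pivot nut 19 mm across rises 14 mm above the bar here.
- socket_large: chromed socket standing upright, 38 mm across, 45 mm tall. Origin: centre of its underside, on the bench right of the jig. Leave alone.
- socket_deep: deep chromed socket standing upright, 28 mm across, 75 mm tall. Origin: centre of its underside, on the bench right of the jig. Leave alone.
- socket_small: small chromed socket standing upright, 24 mm across, 34 mm tall. Origin: centre of its underside, on the bench right of the jig. Leave alone.
- ratchet: Ratchet handle lying on the bench left of the jig, 242 mm long, 34 mm wide at the head, 25 mm high, along its x: black grip from x = -100 mm, head at x = +125 mm. Origin: on the bench below the joint of grip and shank. Leave alone.
- screwdriver: Screwdriver with a green handle lying on the bench beyond the jig, along its x (handle to -x), about 200 mm long, 26 mm high. Origin: below its middle, on the bench. Leave alone.
- oil_bottle: Grey oil bottle with a red cap standing on the bench beyond the jig, 56 mm diameter, 150 mm tall. Origin: centre of its underside. Leave alone.
- spare_bush: Small spare brass drill bush standing on the jig's base plate near its front right corner, 26 mm across, 22 mm tall. Origin: centre of its underside, 16 mm above the bench. Leave alone.
Things that resemble listed ones, but are neither listed nor needed, are in the scene too. Leave any brown or green look-alike of the bracket alone.

How it is judged:
At the end, for the whole second after the job is handed in: The bracket lies flat on the base plate and at rest, both corners of its long edge within 2.2 mm of the rail and its short edge within 2.5 mm of the end stop; the bush arm is within 0.03 rad of its stop pin (x of corner_stop in the frame of jig between 0.0578 and 0.063 m and x of corner_free in the frame of jig between 0.0578 and 0.063 m and y of corner_stop in the frame of jig between 0.0975 and 0.103 m and z of bracket in the frame of jig below 0.018 m and angle between bracket's own z axis and vertical below 0.03 rad and value of joint bush_arm below 0.03 rad and linear speed of bracket below 0.01 m/s); the robot touches nothing.
It fails at once if the bracket is lifted or tipped (z of bracket in the frame of jig above 0.021 m or angle between bracket's own z axis and vertical above 0.1 rad).
It fails at once if the fingers push or grip the boss (contact force between boss and the fingers above 1 N).
It fails at once if the bush arm is gripped (squeezed with more than 25 N while it is still clear of its stop pin) (contact force between bush_arm and the fingers above 25 N and value of joint bush_arm above 0.15 rad).
It fails at once if a socket or the spare bush is moved more than 12 mm (distance of any of socket_large, socket_deep, socket_small, spare_bush from where it was at the start of the episode above 0.012 m).
It fails at once if the ratchet, the screwdriver or the oil bottle is moved more than 12 mm (distance of any of ratchet, screwdriver, oil_bottle from where it was at the start of the episode above 0.012 m).
It also fails if it takes over 61 s, if anything falls off the work surface, if the arm or the gripper's body presses on something with over 40 N, if the wrist force passes 120 N, or if a joint passes its speed limit or range.

## Working session

There is one attempt and no reset: what is moved stays moved. The work goes in short steps, Python scripts to look and compute and a tool call to move; the robot and the scene stay as the last step left them, time stands still between calls to the robot, and variables do not carry over. Pictures are saved under pics/ and viewed, and the job is handed in when it is done.

Besides the shell and the picture viewer there is one more tool, called after "Call:" as name(argument=value, ...), one argument or row to a line, values as JSON. arm_command: Moves the arm, as the interface text tells. Its arguments: {"type":"object","properties":{"series":{"type":"array"},"grip_force":{"type":"number"}},"required":["series"]}

```bash
mkdir -p pics
cat > h.py <<'E'
from plant import *
import numpy as np, cv2
def cam(n):
    s=state(); im,d=read_camera(n); c=get_calibration(n)
    K=np.array(c["intrinsics"]);D=np.array(c["D"])
    if n=="wrist":
        T=np.eye(4);T[:3,:3]=cv2.Rodrigues(np.array(s["orientation"],float))[0];T[:3,3]=s["position"]
        W=T@np.array(c["tool_from_camera"])
    else:
        M=np.eye(4);M[:3,:3]=cv2.Rodrigues(np.array(c["rvec"],float))[0];M[:3,3]=np.ravel(c["tvec"]);W=np.linalg.inv(M)
    return im,d,K,D,W
def save(im,f): cv2.imwrite(f,im[:,:,::-1])
def ray(px,K,D,W):
    u=cv2.undistortPoints(np.array(px,float).reshape(-1,1,2),K,D).reshape(-1,2)
    r=np.c_[u,np.ones(len(u))]; return r@W[:3,:3].T, W[:3,3]
def onz(px,z,K,D,W):
    r,o=ray(px,K,D,W); return o+r*((z-o[2])/r[:,2])[:,None]
def proj(P,K,D,W):
    M=np.linalg.inv(W); return cv2.projectPoints(np.array(P,float).reshape(-1,1,3),cv2.Rodrigues(M[:3,:3])[0],M[:3,3],K,D)[0].reshape(-1,2)
E
python3 - <<'E'
from h import *
import pickle
o={}
for n in ("top","scene","wrist"):
    v=cam(n); save(v[0],f"pics/{n}0.png"); o[n]=v; print(n,v[4].round(3).tolist())
pickle.dump(o,open("v0.pkl","wb"))
s=state();print(s)
for l in ["jig","bracket","boss","cross","bush","spare_bush","pivot","stop_pin"]:
    for n in ("top",):
        print(l,n,[(np.round(x["pixel"]).tolist(),round(x["score"],2)) for x in spot_in(n,l)][:3])
E
```

```text
top [[-0.018, -0.978, 0.21, 0.28], [-1.0, 0.018, -0.003, 0.043], [-0.001, -0.21, -0.978, 1.348], [0.0, 0.0, 0.0, 1.0]]
scene [[0.794, 0.427, -0.432, 0.995], [0.607, -0.561, 0.563, -0.526], [-0.002, -0.709, -0.705, 0.761], [0.0, 0.0, 0.0, 1.0]]
wrist [[0.452, 0.855, 0.255, 0.217], [0.892, -0.433, -0.13, 0.589], [-0.001, 0.286, -0.958, 0.372], [0.0, 0.0, 0.0, 1.0]]
{'t': 0.15, 'joints': array([ 1.09861186e+00,  3.53496159e-01,  1.63392924e+00,  6.66706184e-06,
        1.15520323e+00, -2.39506716e-03]), 'qd': array([-0.00043536, -0.00190021, -0.00276654,  0.00097077,  0.00130393,
        0.00138315]), 'effort': array([-1.07682812e-03, -6.05649161e+01, -3.42332983e+01, -8.10941560e-05,
        6.21337953e-03, -5.33989876e-06]), 'position': array([0.28285747, 0.55714394, 0.40414419]), 'orientation': array([-1.39609701, -0.85592388,  0.85737707]), 'wrist_force': array([-0.30410843, -0.84187178,  0.96530185]), 'ft_torque': array([-0.00366734,  0.03801455, -0.00942433]), 'grip_width': 1.0072829928740905}
jig top [([362.0, 175.0], 0.73)]
bracket top [([221.0, 197.0], 0.64), ([417.0, 283.0], 0.59), ([370.0, 199.0], 0.55)]
boss top [([383.0, 200.0], 0.71), ([417.0, 274.0], 0.66), ([211.0, 198.0], 0.56)]
cross top [([220.0, 198.0], 0.95), ([415.0, 285.0], 0.74), ([368.0, 199.0], 0.64)]
bush top [([307.0, 185.0], 0.74)]
spare_bush top [([414.0, 229.0], 0.54), ([356.0, 127.0], 0.51)]
pivot top [([305.0, 185.0], 0.94), ([454.0, 215.0], 0.54), ([382.0, 198.0], 0.44)]
stop_pin top [([362.0, 179.0], 0.65)]
```

View images.

View pics/top0.png

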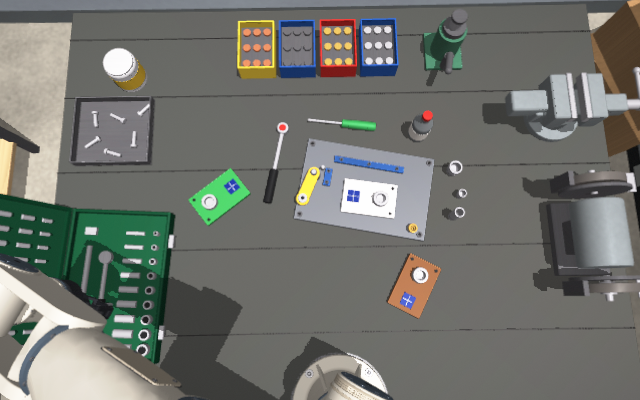

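View pics/scene0.png

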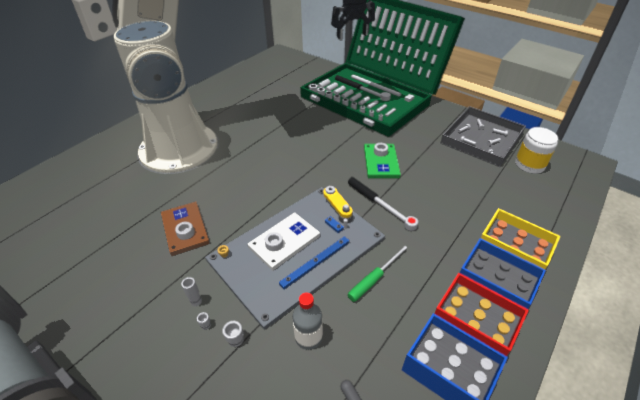

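```bash
python3 -c "
from h import *
s=state();print(cv2.Rodrigues(s['orientation'])[0].round(3),get_calibration('wrist'))
import pickle;o=pickle.load(open('v0.pkl','rb'))
im=o['top'][0][100:260,240:470];save(cv2.resize(im,None,fx=3.4,fy=3.4,interpolation=cv2.INTER_CUBIC),'pics/topc.png')
im=o['scene'][0]
"
```

```text
[[ 0.453 -0.    -0.892]
 [ 0.892 -0.     0.453]
 [-0.    -1.     0.   ]] {'intrinsics': array([[356.81604516,   0.        , 323.51726756],
       [  0.        , 356.81604516, 195.21085191],
       [  0.        ,   0.        ,   1.        ]]), 'D': array([-0.04320958,  0.        ,  0.        ,  0.        ,  0.        ]), 'tool_from_camera': array([[ 9.99999690e-01,  4.03866811e-04,  6.75867995e-04,
        -9.75943941e-04],
       [-5.32235679e-04, -2.85826941e-01,  9.58281105e-01,
         3.17176625e-02],
       [ 5.80199215e-04, -9.58281168e-01, -2.85826637e-01,
         7.30810507e-02],
       [ 0.00000000e+00,  0.00000000e+00,  0.00000000e+00,
         1.00000000e+00]])}
```

The top view shows the jig centred near (365,190), with the white bracket near (370,199), the blue rail above it, the end stop at (327,177) and the yellow arm pivoting near (313,173). The green and brown plates are look-alikes.

View pics/topc.png

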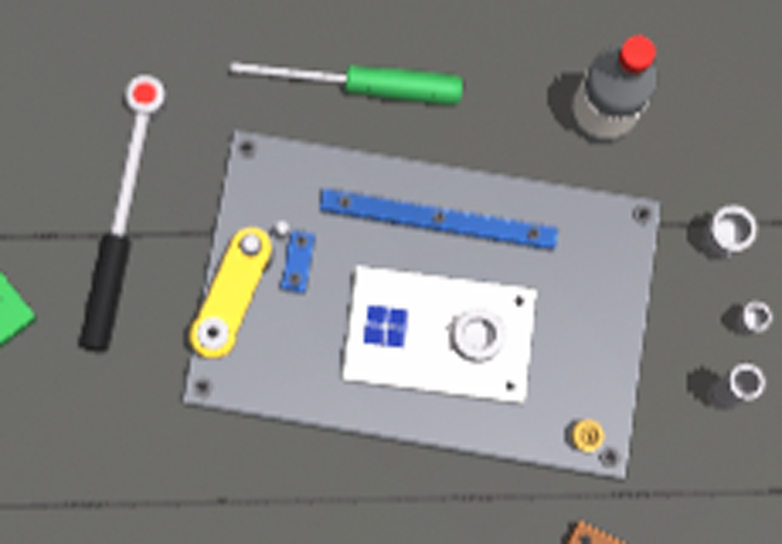

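View pics/wrist0.png

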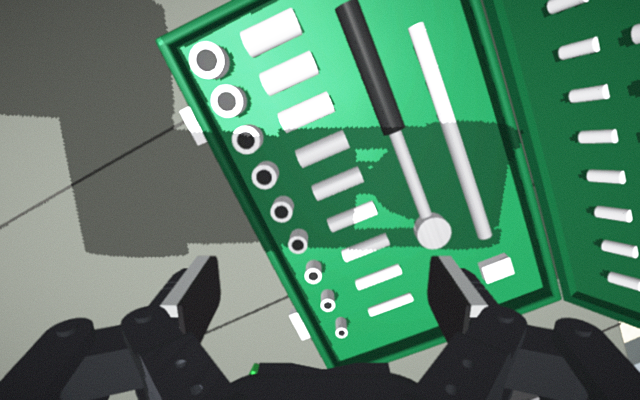

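```bash
cat > m0.py <<'E'
from h import *
import pickle
o=pickle.load(open('v0.pkl','rb'))
im,d,K,D,W=o['top']
f=lambda p:np.array(p)/3.4-0.35+[240,100]
def rigid(A,B):
    a=A.mean(0);b=B.mean(0);U,S,Vt=np.linalg.svd((A-a).T@(B-b));R=Vt.T@np.diag([1,np.linalg.det(U@Vt)])@U.T
    return R,b-R@a
J=np.array([[.12,.185],[.12,-.185],[-.12,-.185],[-.12,.185]])
P=onz(f([(235,132),(660,203),(624,477),(185,403)]),.016,K,D,W)[:,:2]
R,t=rigid(J,P);th=np.arctan2(R[1,0],R[0,0]);print("jig",th,t,((J@R.T+t-P)*1e3).round(1).tolist())
B=np.array([[.0475,.075],[.0475,-.075],[-.0475,-.075],[-.0475,.075]])
P=onz(f([(357,266),(537,289),(524,402),(344,380)]),.032,K,D,W)[:,:2]
Rb,tb=rigid(B,P);thb=np.arctan2(Rb[1,0],Rb[0,0]);print("br",thb,tb,((B@Rb.T+tb-P)*1e3).round(1).tolist())
c=B@Rb.T+tb
print("bracket corners in jig",((c-t)@R*1e3).round(1).tolist(), (R.T@(tb-t)*1e3).round(1))
P=onz(f([(251,243),(212,332)]),.055,K,D,W)[:,:2];q=(P-t)@R;print("pivot,bush jig",q.round(4).tolist());v=q[1]-q[0];print("arm ang",np.arctan2(-v[0],-v[1]))
print("rail ends", ((onz(f([(320,210),(555,247)]),.022,K,D,W)[:,:2]-t)@R*1e3).round(1).tolist())
print("spare", ((onz(f([(588,435)]),.038,K,D,W)[:,:2]-t)@R*1e3).round(1).tolist())
# depth check
for p in [(400,300),(430,400)]:
    u=f(p);r,oo=ray([u],K,D,W);print((oo+r[0]*d[int(round(u[1])),int(round(u[0]))]).round(4))
E
python3 m0.py
```

```text
jig -0.18968419095635 [ 0.57477175 -0.08733737] [[1.2, 1.6], [1.4, -2.0], [-2.3, -2.0], [-0.3, 2.4]]
br -0.14734371399881943 [ 0.54338924 -0.09727853] [[-0.8, 0.1], [-0.4, 0.4], [0.1, -1.2], [1.2, 0.6]]
bracket corners in jig [[15.3, 61.3], [21.7, -88.6], [-73.2, -92.6], [-79.6, 57.2]] [-28.9 -15.7]
pivot,bush jig [[0.0148, 0.1503], [-0.064, 0.1685]]
arm ang 1.79832931620365
rail ends [[61.5, 99.8], [63.2, -100.1]]
spare [[-92.6, -145.4]]
[ 0.5733 -0.0652  0.0288]
[ 0.49   -0.0876  0.0219]
```

```bash
cat >> h.py <<'E'
# jig estimate (world)
try:
    import json; JG=json.load(open('jig.json'))
except Exception: JG=dict(th=-0.1897,t=[.5748,-.0873])
def j2w(p):
    c,s=np.cos(JG['th']),np.sin(JG['th']);p=np.atleast_2d(p);return p@np.array([[c,-s],[s,c]]).T+JG['t']
def w2j(p):
    c,s=np.cos(JG['th']),np.sin(JG['th']);return (np.atleast_2d(p)-JG['t'])@np.array([[c,-s],[s,c]])
def rel(pos,head=None):
    """shift in tool axes to world pos (TCP), turn about tool y to get tool x heading"""
    s=state();R=cv2.Rodrigues(np.array(s['orientation'],float))[0]
    d=R.T@(np.array(pos)-s['position'])
    h=np.arctan2(R[1,0],R[0,0]); a=0 if head is None else -(head-h)
    print("shift",d.round(4),"turn y",round(a,4),"dist",np.linalg.norm(d).round(3)); print(R.round(3).tolist())
    return d,a
def stat():
    s=state();R=cv2.Rodrigues(np.array(s['orientation'],float))[0]
    print("t %.2f"%s['t'],"pos",np.round(s['position'],4),"jig",(w2j(s['position'][:2])[0]*1e3).round(1),"head",np.arctan2(R[1,0],R[0,0]).round(4),"F",np.round(s['wrist_force'],1),"gw",round(s['grip_width'],2))
E
python3 -c "
from h import *
rel([.44,-.08,.42],np.pi/2-.1897)"
```

```text
shift [-0.4971 -0.0153 -0.4286] turn y -0.2801 dist 0.657
[[0.453, -0.0, -0.892], [0.892, -0.0, 0.453], [-0.0, -1.0, 0.0]]
```

Call:
arm_command(
  series=[
    [[-0.25,-0.008,-0.215,0,-0.14,0,1],[-0.25,-0.008,-0.215,0,-0.14,0,1],[-0.25,-0.008,-0.215,0,-0.14,0,1],[-0.25,-0.008,-0.215,0,-0.14,0,1],[-0.497,-0.015,-0.428,0,-0.28,0,1],[-0.497,-0.015,-0.428,0,-0.28,0,1],[-0.497,-0.015,-0.428,0,-0.28,0,1],[-0.497,-0.015,-0.428,0,-0.28,0,1]],
  ],
)

```text
t: 1.22
position: [0.3619, 0.234, 0.4127]
orientation: [-1.293, -1.069, 1.068]
wrist_force: [1.2, 0.4, -0.0]
grip_width: 1.0
```

```bash
python3 -c "
from h import *
stat();rel([.44,-.08,.42],np.pi/2-.1897)"
```

```text
t 1.22 pos [0.3619 0.234  0.4127] jig [-269.7  275.4] head 1.3817 F [ 1.2  0.4 -0. ] gw 1.0
shift [-0.2937 -0.0074 -0.1357] turn y 0.0006 dist 0.324
[[0.188, 0.001, -0.982], [0.982, 0.0, 0.188], [0.0, -1.0, -0.001]]
```

Call:
arm_command(
  series=[
    [[-0.294,-0.007,-0.136,0,0,0,1],[-0.294,-0.007,-0.136,0,0,0,1],[-0.294,-0.007,-0.136,0,0,0,1],[-0.294,-0.007,-0.136,0,0,0,1],[-0.294,-0.007,-0.136,0,0,0,1],[-0.294,-0.007,-0.136,0,0,0,1],[-0.294,-0.007,-0.136,0,0,0,1],[-0.294,-0.007,-0.136,0,0,0,1]],
  ],
)

```text
t: 1.88
position: [0.4403, -0.0814, 0.4199]
orientation: [-1.295, -1.068, 1.067]
wrist_force: [1.5, -0.0, -0.5]
grip_width: 0.999
```

Call:
arm_command(
  series=[
    [[0,0,0,0,0,0,1],[0,0,0,0,0,0,1],[0,0,0,0,0,0,1]],
  ],
)

```text
t: 2.13
position: [0.4398, -0.0784, 0.4193]
orientation: [-1.293, -1.067, 1.067]
wrist_force: [-0.6, 1.2, -0.0]
grip_width: 1.0
```

```bash
python3 -c "
from h import *
import pickle
stat();v=cam('wrist');save(v[0],'pics/w1.png');pickle.dump(v,open('w1.pkl','wb'));print(v[4].round(3))"
```

```text
t 2.13 pos [ 0.4398 -0.0784  0.4193] jig [-134.2  -16.7] head 1.38 F [-0.6  1.2 -0. ] gw 1.0
[[ 0.189  0.941  0.281  0.368]
 [ 0.982 -0.182 -0.053 -0.065]
 [ 0.001  0.285 -0.958  0.388]
 [ 0.     0.     0.     1.   ]]
```

View pics/w1.png

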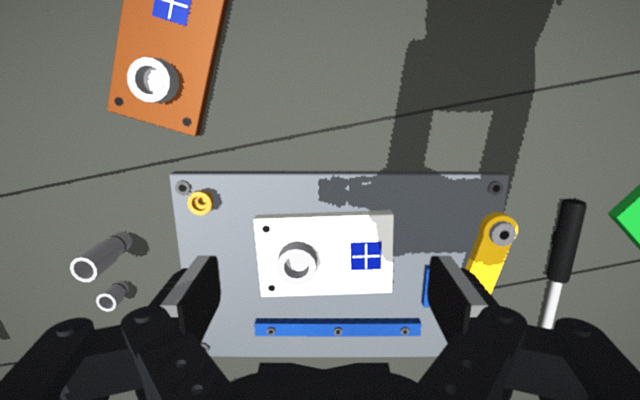

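```bash
cat > m1.py <<'E'
from h import *
import pickle
im,d,K,D,W=pickle.load(open('w1.pkl','rb'))
save(cv2.resize(im[160:350,160:530],None,fx=2.15,fy=2.15,interpolation=cv2.INTER_CUBIC),'pics/w1c.png')
w=lambda p,z:(w2j(onz(p,z,K,D,W)[:,:2])*1e3).round(1).tolist()
print("plate near",w([(171,173),(509,173)],.016))
print("rail near top edge",w([(255,319.5),(420,319.5)],.028))
print("bracket",w([(392,293),(260,297),(254,214),(393,212)],.032))
print("spare",w([(202,199)],.038),"bush",w([(503,234)],.055))
g=im.astype(int)
m=((g[:,:,2]>g[:,:,0]+60)&(g[:,:,2]>g[:,:,1]+40)).astype(np.uint8)
n,l,st,c=cv2.connectedComponentsWithStats(m)
for i in range(1,n):
    if st[i,4]>60: print(st[i],c[i])
E
python3 m1.py
```

```text
plate near [[-122.0, -181.1], [-121.8, 183.3]]
rail near top edge [[52.8, -98.2], [53.3, 97.1]]
bracket [[14.6, 60.8], [19.6, -89.8], [-81.0, -90.7], [-83.1, 56.3]]
spare [[-99.5, -142.4]] bush [[-67.2, 165.5]]
[152   0  39  26 628] [171.66878981  10.76910828]
[351 242  31  28 696] [365.53017241 255.41810345]
[422 266   8  42 190] [425.89473684 288.36315789]
[ 254  322  167   15 2114] [337.50189215 329.09791864]
```

View pics/w1c.png

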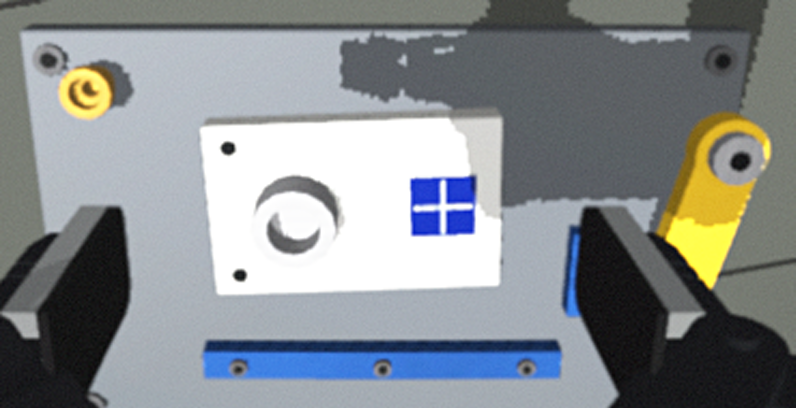

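```bash
cat >> m1.py <<'E'
print('---')
f=lambda p:np.array(p)/2.15-.25+[160,160]
print("rail bot",w(f([(204,341),(560,341)]),.016),"top",w(f([(204,352),(560,353)]),.028))
print("bracket",w(f([(500,284),(217,294),(203,126),(500,118)]),.032))
print("bracket bot near",w(f([(203,121),(500,110)]),.016))
print("plate near",w(f([(22,30),(748,31)]),.016))
E
python3 m1.py | sed '1,/---/d'
```

```text
rail bot [[59.8, -101.3], [60.4, 101.0]] top [[58.3, -99.0], [59.5, 97.9]]
bracket [[13.1, 61.0], [18.9, -89.0], [-76.1, -90.8], [-80.1, 55.7]]
bracket bot near [[-72.9, -94.0], [-78.8, 58.7]]
plate near [[-121.2, -182.3], [-120.5, 182.0]]
```

```bash
python3 -c "
from h import *
p=j2w([-.103,-.014])[0]; rel([p[0],p[1],.215],np.pi/2+JG['th'])"
```

```text
shift [ 0.0021  0.2043 -0.0315] turn y 0.0002 dist 0.207
[[0.188, -0.0, -0.982], [0.982, 0.0, 0.188], [0.0, -1.0, 0.001]]
```

Call:
arm_command(
  series=[
    [[0.002,0.03,-0.031,0,0,0,1],[0.002,0.07,-0.031,0,0,0,1],[0.002,0.11,-0.031,0,0,0,1],[0.002,0.15,-0.031,0,0,0,1],[0.002,0.18,-0.031,0,0,0,1],[0.002,0.204,-0.031,0,0,0,1],[0.002,0.204,-0.031,0,0,0,1],[0.002,0.204,-0.031,0,0,0,1]],
  ],
)

```text
t: 2.85
position: [0.4705, -0.0812, 0.2149]
orientation: [-1.29, -1.068, 1.071]
wrist_force: [1.0, 0.5, 0.2]
grip_width: 1.003
```

```bash
python3 -c "
from h import *
stat();v=cam('wrist');save(v[0],'pics/w2.png');v=cam('scene');save(cv2.resize(v[0][150:350,150:420],None,fx=2.9,fy=2.9),'pics/s2.png')"
```

```text
t 2.85 pos [ 0.4705 -0.0812  0.2149] jig [-103.6  -13.7] head 1.3829 F [1.  0.5 0.2] gw 1.0
```

View pics/w2.png

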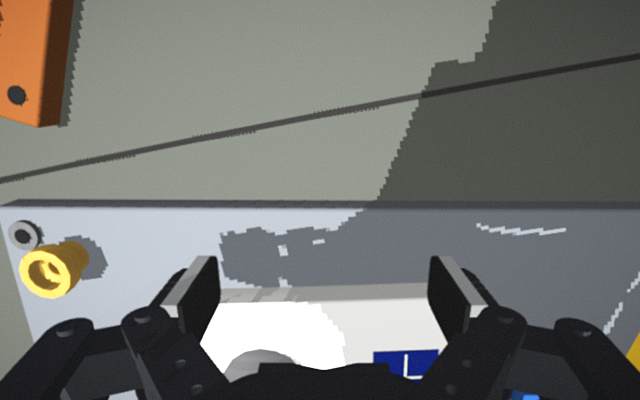

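View pics/s2.png

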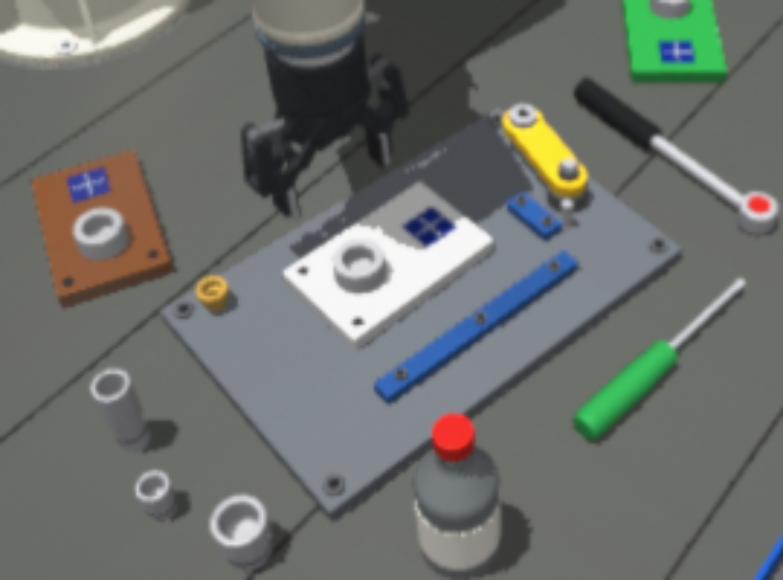

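Call:
arm_command(
  series=[
    [[0,0.02,0,0,0,0,1],[0,0.033,0,0,0,0,1],[0,0.033,0,0,0,0,1],[0,0.033,-0.006,0,0,0,1],[0,0.033,-0.012,0,0,0,1],[0,0.033,-0.018,0,0,0,1],[0,0.033,-0.024,0,0,0,1],[0,0.033,-0.03,0,0,0,1]],
  ],
)

```text
t: 3.62
position: [0.5007, -0.0882, 0.183]
orientation: [-1.293, -1.068, 1.068]
wrist_force: [-4.4, 0.4, 3.5]
grip_width: 0.999
```

```bash
python3 -c "
from h import *
stat();v=cam('wrist');save(v[0],'pics/w3.png');v=cam('scene');save(cv2.resize(v[0][150:350,150:420],None,fx=2.9,fy=2.9),'pics/s3.png')"
```

```text
t 3.62 pos [ 0.5007 -0.0882  0.183 ] jig [-72.6 -14.8] head 1.3809 F [-4.4  0.4  3.5] gw 1.0
```

View pics/s3.png

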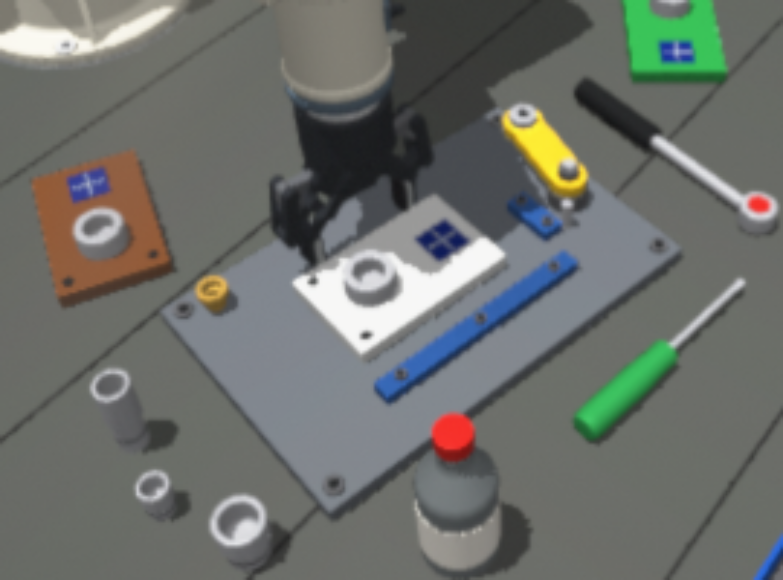

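Call:
arm_command(
  series=[
    [[0,-0.001,-0.005,0,0,0,1],[0,-0.001,-0.01,0,0,0,1],[0,-0.001,-0.014,0,0,0,1],[0,-0.001,-0.018,0,0,0,1],[0,-0.001,-0.021,0,0,0,1],[0,-0.001,-0.024,0,0,0,1],[0,-0.001,-0.024,0,0,0,1]],
  ],
)

```text
t: 4.3
position: [0.5247, -0.0928, 0.1835]
orientation: [-1.294, -1.069, 1.068]
wrist_force: [-1.0, -1.1, 0.1]
grip_width: 1.0
```

Call:
arm_command(
  series=[
    [[0,0,-0.001,0,0,0,1],[0,0,-0.001,0,0,0,1]],
  ],
)

```text
t: 4.47
position: [0.5249, -0.0928, 0.1835]
orientation: [-1.293, -1.068, 1.068]
wrist_force: [-1.9, 0.3, 0.9]
grip_width: 1.001
```

```bash
python3 -c "
from h import *
stat();v=cam('scene');save(cv2.resize(v[0][150:350,150:420],None,fx=2.9,fy=2.9),'pics/s4.png')"
```

```text
t 4.47 pos [ 0.5249 -0.0928  0.1835] jig [-47.9 -14.8] head 1.381 F [-1.9  0.3  0.9] gw 1.0
```

View pics/s4.png

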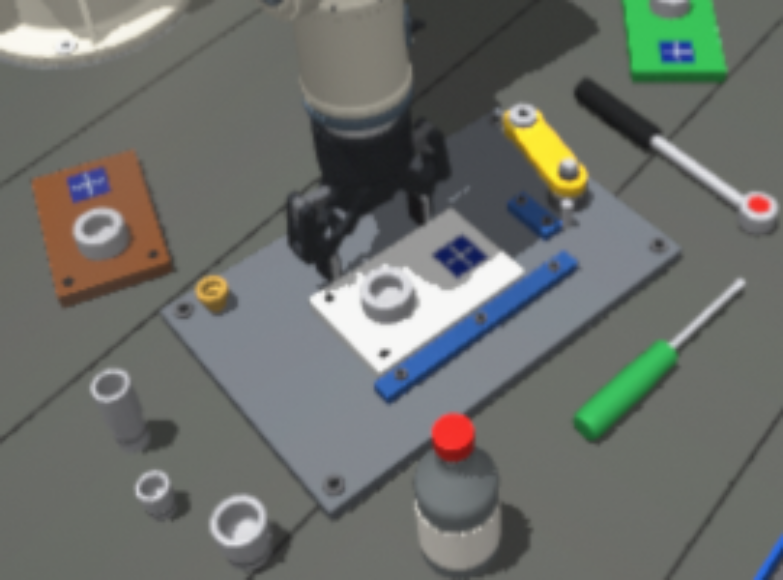

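The bracket is nearly at the rail and square to it. I'll press on gently.

Call:
arm_command(
  series=[
    [[0,0,-0.001,0,0,0,1],[0,0,-0.002,0,0,0,1],[0,0,-0.002,0,0,0,1]],
  ],
)

```text
t: 4.77
position: [0.5267, -0.0932, 0.1834]
orientation: [-1.292, -1.068, 1.068]
wrist_force: [-5.0, 0.3, 2.9]
grip_width: 0.998
```

Call:
arm_command(
  series=[
    [[0,0,-0.001,0,0,0,1],[0,0,-0.002,0,0,0,1],[0,0,-0.002,0,0,0,1]],
  ],
)

```text
t: 5.02
position: [0.5274, -0.0933, 0.1831]
orientation: [-1.289, -1.065, 1.07]
wrist_force: [-10.2, 2.5, 6.4]
grip_width: 0.999
```

Call:
arm_command(
  series=[
    [[0,0,-0.001,0,0,0,1],[0,0,-0.002,0,0,0,1],[0,0,-0.002,0,0,0,1]],
  ],
)

```text
t: 5.27
position: [0.528, -0.0934, 0.1828]
orientation: [-1.287, -1.063, 1.071]
wrist_force: [-14.8, 2.6, 9.5]
grip_width: 1.001
```

```bash
python3 -c "
from h import *
stat()"
```

```text
t 5.27 pos [ 0.528  -0.0934  0.1828] jig [-44.8 -14.8] head 1.3806 F [-14.8   2.6   9.5] gw 1.0
```

Call:
arm_command(
  series=[
    [[0,0,0.004,0,0,0,1],[0,0,0.02,0,0,0,1],[0,-0.01,0.03,0,0,0,1],[0,-0.05,0.03,0,0,0,1],[0,-0.09,0.03,0,0,0,-1],[0,-0.13,0.03,0,0,0,-1],[0,-0.13,0.03,0,0,0,-1],[0,-0.13,0.03,0,0,0,-1]],
  ],
)

```text
t: 5.93
position: [0.503, -0.0886, 0.3164]
orientation: [-1.299, -1.074, 1.065]
wrist_force: [0.1, 0.4, -0.1]
grip_width: 0.458
```

```bash
python3 -c "
from h import *
import pickle
stat();v=cam('wrist');save(v[0],'pics/w5.png');pickle.dump(v,open('w5.pkl','wb'))
p=j2w([.0125,-.120])[0]; rel([p[0],p[1],.31],np.pi/2+JG['th']);rel([p[0],p[1],.215],np.pi/2+JG['th'])"
```

```text
t 5.93 pos [ 0.503  -0.0886  0.3164] jig [-70.3 -14.8] head 1.3811 F [ 0.1  0.4 -0.1] gw 0.46
shift [-0.1052  0.0049 -0.0837] turn y -0.0 dist 0.135
[[0.189, 0.004, -0.982], [0.982, -0.001, 0.189], [0.0, -1.0, -0.004]]
shift [-0.1052  0.0999 -0.0833] turn y -0.0 dist 0.167
[[0.189, 0.004, -0.982], [0.982, -0.001, 0.189], [0.0, -1.0, -0.004]]
```

View pics/w5.png

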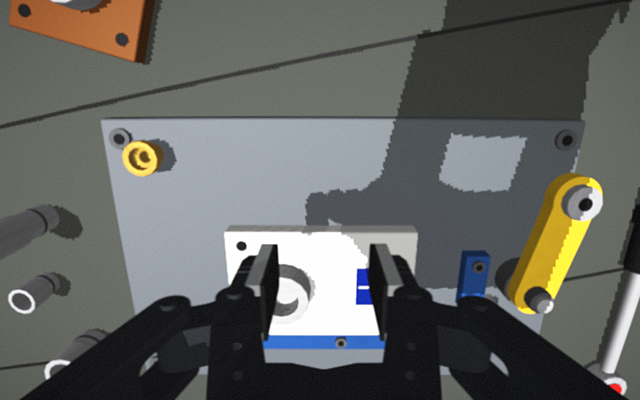

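Call:
arm_command(
  series=[
    [[-0.035,0.0,-0.025,0,0,0,-1],[-0.07,0.005,-0.05,0,0,0,-1],[-0.105,0.005,-0.083,0,0,0,-1],[-0.105,0.03,-0.083,0,0,0,-1],[-0.105,0.065,-0.083,0,0,0,-1],[-0.105,0.1,-0.083,0,0,0,-1],[-0.105,0.1,-0.083,0,0,0,-1]],
  ],
)

```text
t: 6.57
position: [0.5598, -0.2063, 0.2056]
orientation: [-1.283, -1.061, 1.071]
wrist_force: [-0.9, 0.8, -0.6]
grip_width: -0.0
```

```bash
python3 -c "
from h import *
stat();v=cam('wrist');save(v[0],'pics/w6.png');v=cam('scene');save(cv2.resize(v[0][150:350,150:420],None,fx=2.9,fy=2.9),'pics/s6.png')"
```

```text
t 6.57 pos [ 0.5598 -0.2063  0.2056] jig [   7.7 -119.7] head 1.3803 F [-0.9  0.8 -0.6] gw -0.0
```

View pics/w6.png

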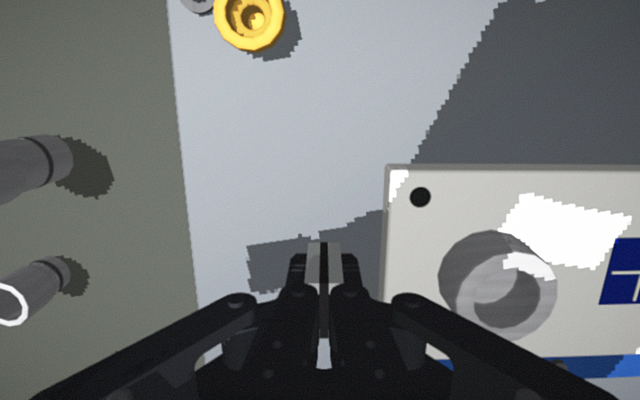

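View pics/s6.png

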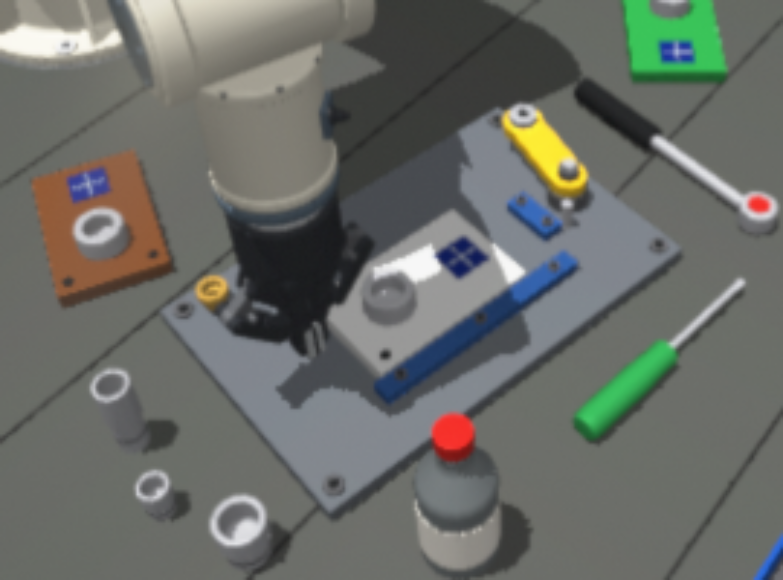

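```bash
python3 -c "
from h import *
im,d,K,D,W=cam('wrist')
T=np.array(get_calibration('wrist')['tool_from_camera'])
for p in [(330,248),(338,255),(338,290),(350,262),(352,285),(358,300),(385,310),(405,300),(420,310),(470,340),(388,175),(392,260)]:
    u=cv2.undistortPoints(np.array([[p]],float),K,D)[0,0]; z=d[p[1],p[0]]; c=np.array([u[0]*z,u[1]*z,z,1]); t=T@c; print(p,'tool',(t[:3]*1e3).round(0), 'jig', (w2j((W@c)[:2])[0]*1e3).round(0))
"
```

```text
(330, 248) tool [  2. 164.  11.] jig [  -2. -118.]
(338, 255) tool [  5. 159.  11.] jig [  -2. -115.]
(338, 290) tool [  4. 131.  12.] jig [  -3. -116.]
(350, 262) tool [ 10. 160.   7.] jig [   2. -110.]
(352, 285) tool [  8. 131.  14.] jig [  -5. -111.]
(358, 300) tool [ 10. 126.  12.] jig [  -2. -110.]
(385, 310) tool [ 18. 127.   7.] jig [   2. -101.]
(405, 300) tool [ 23. 123.  14.] jig [ -4. -96.]
(420, 310) tool [ 27. 119.  13.] jig [ -3. -93.]
(470, 340) tool [ 36. 106.  13.] jig [ -3. -83.]
(388, 175) tool [ 27. 182.  38.] jig [-28. -92.]
(392, 260) tool [ 31. 179.  -2.] jig [ 11. -89.]
```

Call:
arm_command(
  series=[
    [[0,0.006,-0.004,0,0,0,-1],[0,0.0115,-0.005,0,0,0,-1],[0.008,0.0115,-0.005,0,0,0,-1],[0.016,0.0115,-0.005,0,0,0,-1],[0.022,0.0115,-0.005,0,0,0,-1],[0.028,0.0115,-0.005,0,0,0,-1],[0.034,0.0115,-0.005,0,0,0,-1],[0.04,0.0115,-0.005,0,0,0,-1]],
  ],
)

```text
t: 7.38
position: [0.5758, -0.1683, 0.2025]
orientation: [-1.294, -1.069, 1.069]
wrist_force: [-0.7, -5.0, 4.2]
grip_width: 0.001
```

```bash
python3 -c "
from h import *
stat();v=cam('wrist');save(v[0],'pics/w7.png');v=cam('scene');save(cv2.resize(v[0][150:350,150:420],None,fx=2.9,fy=2.9),'pics/s7.png')"
```

```text
t 7.38 pos [ 0.5758 -0.1683  0.2025] jig [ 16.2 -79.4] head 1.3815 F [-0.7 -5.   4.2] gw 0.0
```

View pics/s7.png

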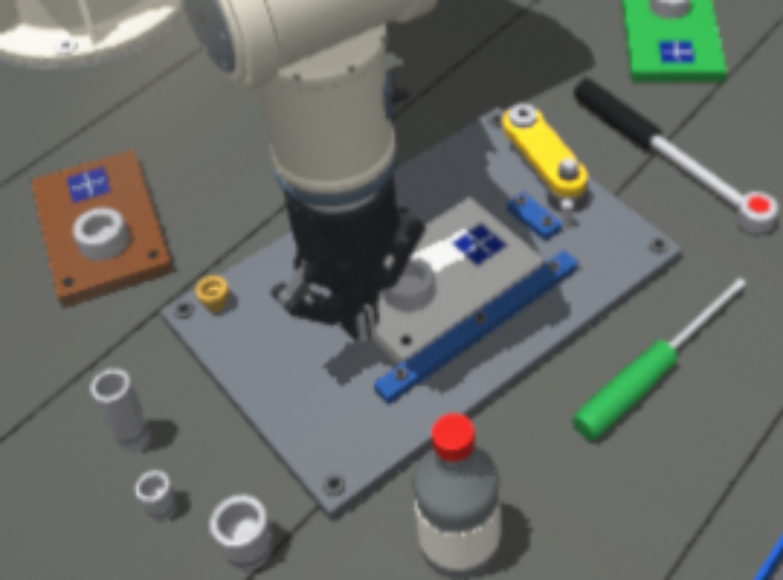

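Call:
arm_command(
  series=[
    [[-0.005,0,0,0,0,0,-1],[-0.007,0.0085,0.003,0,0,0,-1],[-0.007,0.0085,0.003,0,0,0,-1]],
  ],
)

```text
t: 7.73
position: [0.5701, -0.1753, 0.1919]
orientation: [-1.291, -1.066, 1.068]
wrist_force: [-0.7, 0.5, -0.6]
grip_width: -0.003
```

```bash
python3 -c "
from h import *
stat()"
```

```text
t 7.73 pos [ 0.5701 -0.1753  0.1919] jig [ 12.  -87.3] head 1.3804 F [-0.7  0.5 -0.6] gw -0.0
```

Call:
arm_command(
  series=[
    [[0.006,-0.001,0,0,0,0,-1],[0.01,-0.001,0,0,0,0,-1],[0.014,-0.001,0,0,0,0,-1],[0.018,-0.001,0,0,0,0,-1],[0.022,-0.001,0,0,0,0,-1],[0.025,-0.001,0,0,0,0,-1],[0.025,-0.001,0,0,0,0,-1]],
  ],
)

```text
t: 8.32
position: [0.5758, -0.1509, 0.1945]
orientation: [-1.294, -1.068, 1.071]
wrist_force: [-2.8, -10.9, -1.9]
grip_width: 0.0
```

```bash
python3 -c "
from h import *
stat();v=cam('wrist');save(v[0],'pics/w8.png')"
```

```text
t 8.32 pos [ 0.5758 -0.1509  0.1945] jig [ 13.  -62.2] head 1.3828 F [ -2.8 -10.9  -1.9] gw 0.0
```

View pics/w8.png

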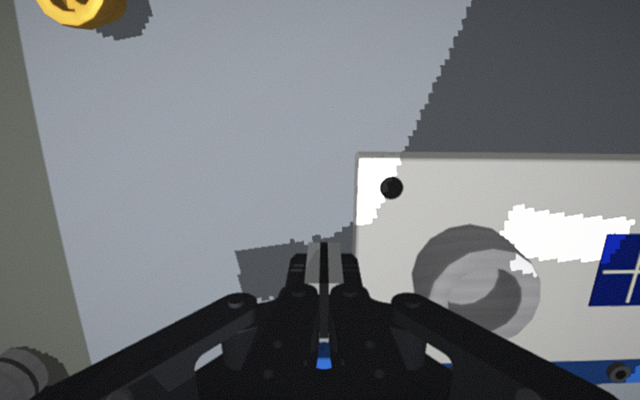

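Call:
arm_command(
  series=[
    [[0.001,0,0,0,0,0,-1],[0.002,0,0,0,0,0,-1],[0.002,0,0,0,0,0,-1]],
  ],
)

```text
t: 8.62
position: [0.5759, -0.1502, 0.1945]
orientation: [-1.295, -1.068, 1.072]
wrist_force: [-5.0, -19.5, -0.4]
grip_width: 0.001
```

Call:
arm_command(
  series=[
    [[0.001,0,0,0,0,0,-1],[0.002,0,0,0,0,0,-1],[0.002,0,0,0,0,0,-1]],
  ],
)

```text
t: 8.87
position: [0.576, -0.1496, 0.1945]
orientation: [-1.296, -1.067, 1.074]
wrist_force: [-7.1, -30.7, -0.9]
grip_width: -0.005
```

Call:
arm_command(
  series=[
    [[0.001,0,0,0,0,0,-1],[0.002,0,0,0,0,0,-1],[0.002,0,0,0,0,0,-1]],
  ],
)

```text
t: 9.12
position: [0.5762, -0.1489, 0.1946]
orientation: [-1.297, -1.066, 1.076]
wrist_force: [-10.3, -39.8, -0.8]
grip_width: 0.001
```

```bash
python3 -c "
from h import *
stat()"
```

```text
t 9.12 pos [ 0.5762 -0.1489  0.1946] jig [ 13.  -60.2] head 1.3841 F [-10.3 -39.8  -0.8] gw 0.0
```

Call:
arm_command(
  series=[
    [[-0.006,0,0,0,0,0,-1],[-0.02,0,0,0,0,0,-1],[-0.035,0,0,0,0,0,-1],[-0.035,-0.03,0,0,0,0,-1],[-0.035,-0.07,0,0,0,0,-1],[-0.035,-0.11,0,0,0,0,-1],[-0.035,-0.11,0,0,0,0,-1]],
  ],
)

```text
t: 9.7
position: [0.5731, -0.1802, 0.3121]
orientation: [-1.303, -1.075, 1.064]
wrist_force: [1.9, -0.8, 0.8]
grip_width: 0.003
```

```bash
python3 -c "
from h import *
stat()
p=j2w([-.085,.03])[0]; rel([p[0],p[1],.35],np.pi/2+JG['th'])"
```

```text
t 9.70 pos [ 0.5731 -0.1802  0.3121] jig [ 15.8 -91.6] head 1.3808 F [ 1.9 -0.8  0.8] gw 0.0
shift [ 0.1215 -0.0391  0.1004] turn y -0.0003 dist 0.162
[[0.189, 0.011, -0.982], [0.982, -0.003, 0.189], [-0.001, -1.0, -0.011]]
```

Call:
arm_command(
  series=[
    [[0.03,-0.02,0.025,0,0,0,-1],[0.06,-0.03,0.05,0,0,0,-1],[0.09,-0.04,0.075,0,0,0,-1],[0.121,-0.04,0.1,0,0,0,-1],[0.121,-0.04,0.1,0,0,0,-1],[0.121,-0.04,0.1,0,0,0,-1]],
  ],
)

```text
t: 10.2
position: [0.4945, -0.04, 0.345]
orientation: [-1.292, -1.071, 1.07]
wrist_force: [0.3, -0.0, -0.6]
grip_width: 0.0
```

```bash
python3 -c "
from h import *
import pickle
stat();v=cam('wrist');save(v[0],'pics/w9.png');pickle.dump(v,open('w9.pkl','wb'))
v=cam('scene');pickle.dump(v,open('s9.pkl','wb'));save(cv2.resize(v[0][190:310,220:380],None,fx=5,fy=5,interpolation=cv2.INTER_CUBIC)[:600],'pics/s9.png')"
```

```text
t 10.20 pos [ 0.4945 -0.04    0.345 ] jig [-87.7  31.3] head 1.3839 F [ 0.3 -0.  -0.6] gw 0.0
```

View pics/w9.png

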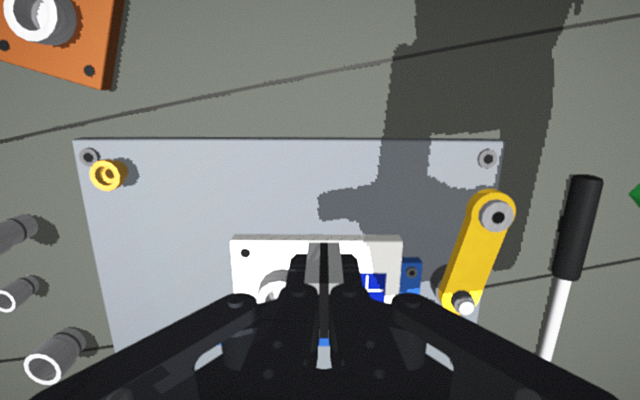

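View pics/s9.png

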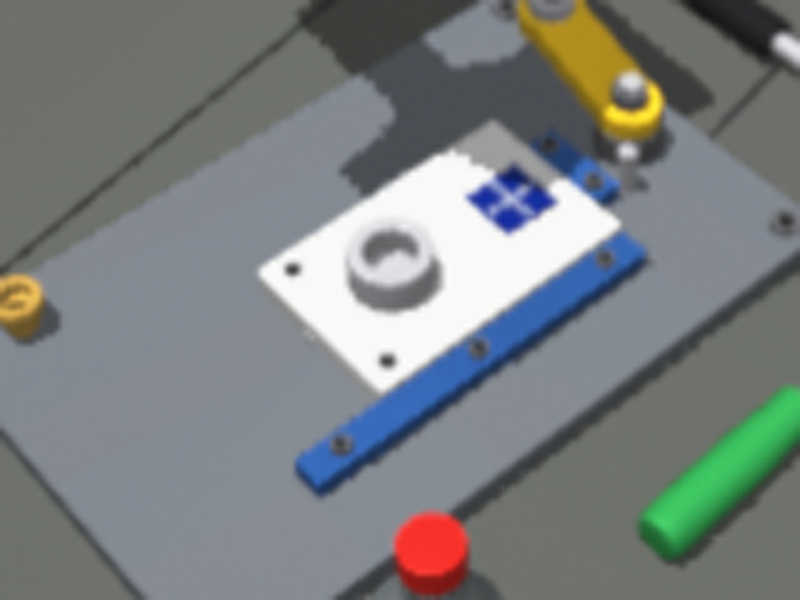

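```bash
cat > m9.py <<'E'
from h import *
import pickle
im,d,K,D,W=pickle.load(open('w9.pkl','rb'))
w=lambda p,z:(w2j(onz(p,z,K,D,W)[:,:2])*1e3).round(1)
q=w([(464,303),(497,216)],[.061]*1+[.055]) if 0 else np.r_[w([(464,303)],.061),w([(497,216)],.055)]
print("pivot,bush",q.tolist()); v=q[1]-[12.5,150]; print(np.arctan2(-v[0],-v[1]))
print("bracket near top edge",w([(231,241),(403,241)],.032).tolist())
E
python3 m9.py
cat > path.py <<'E'
import numpy as np
def c(phi,r=62,gap=0):
    d=np.array([-np.sin(phi),-np.cos(phi)]);n=-np.array([np.cos(phi),-np.sin(phi)])
    h=10*abs(n[1])+11*abs(n[0]); return np.array([12.5,150])+r*d+(16+h+gap)*n
if __name__=="__main__":
    for phi in [1.8,1.7,1.5,1.3,1.1,.9,.7,.5,.3,.15,.05,0]: print(phi,c(phi).round(1))
E
python3 path.py;python3 -c "
from h import *
p=j2w([-.039,.207])[0]; rel([p[0],p[1],.30],np.pi/2+JG['th'])
stat()"
```

```text
pivot,bush [[6.7, 146.6], [-67.2, 165.8]]
1.7665022913421087
bracket near top edge [[-35.5, -48.4], [-35.9, 99.2]]
1.8 [-41.5 191.6]
1.7 [-45.5 185.1]
1.5 [-51.2 172.3]
1.3 [-54.9 161. ]
1.1 [-56.3 148.5]
0.9 [-55.1 135.5]
0.7 [-51.  122.5]
0.5 [-43.9 110.2]
0.3 [-34.   99.5]
0.15 [-24.8  92.9]
0.05 [-18.1  89.5]
0 [-14.5  88. ]
shift [ 0.177   0.0449 -0.0473] turn y 0.0006 dist 0.189
[[0.188, 0.001, -0.982], [0.982, -0.0, 0.188], [0.0, -1.0, -0.001]]
t 10.30 pos [ 0.4957 -0.0416  0.3448] jig [-86.3  30. ] head 1.3817 F [ 0.6  0.3 -0.4] gw 0.0
```

Near edge is at x ≈ -35.5 across its whole length (home is -35), so the bracket is square on the rail. Next is the bush arm.

Call:
arm_command(
  series=[
    [[0.04,0.01,-0.01,0,0,0,-1],[0.08,0.02,-0.02,0,0,0,-1],[0.12,0.035,-0.035,0,0,0,-1],[0.15,0.045,-0.047,0,0,0,-1],[0.177,0.045,-0.047,0,0,0,-1],[0.177,0.045,-0.047,0,0,0,-1],[0.177,0.045,-0.047,0,0,0,-1],[0.177,0.045,-0.047,0,0,0,-1]],
  ],
)

```text
t: 10.97
position: [0.5751, 0.1226, 0.299]
orientation: [-1.293, -1.067, 1.068]
wrist_force: [-0.2, -0.4, -0.3]
grip_width: -0.004
```

```bash
python3 -c "
from h import *
stat()
p=j2w([-.039,.207])[0]; rel([p[0],p[1],.212],np.pi/2+JG['th'])"
```

```text
t 10.97 pos [0.5751 0.1226 0.299 ] jig [-39.3 206.2] head 1.3805 F [-0.2 -0.4 -0.3] gw -0.0
shift [ 0.0009  0.087  -0.0004] turn y -0.0006 dist 0.087
[[0.189, -0.001, -0.982], [0.982, -0.0, 0.189], [-0.001, -1.0, 0.001]]
```

Call:
arm_command(
  series=[
    [[0,0.035,0,0,0,0,-1],[0,0.065,0,0,0,0,-1],[0,0.087,0,0,0,0,-1],[0,0.087,0,0,0,0,-1],[0,0.087,0,0,0,0,-1],[0,0.087,0,0,0,0,-1]],
  ],
)

```text
t: 11.47
position: [0.5754, 0.1228, 0.2138]
orientation: [-1.294, -1.068, 1.066]
wrist_force: [0.8, 0.9, -0.4]
grip_width: -0.003
```

```bash
python3 -c "
from h import *
stat();v=cam('wrist');save(v[0],'pics/w10.png');v=cam('scene');save(cv2.resize(v[0][170:290,260:420],None,fx=5,fy=5,interpolation=cv2.INTER_CUBIC)[:600],'pics/s10.png')"
```

```text
t 11.47 pos [0.5754 0.1228 0.2138] jig [-39.1 206.5] head 1.3797 F [ 0.8  0.9 -0.4] gw -0.0
```

View pics/w10.png

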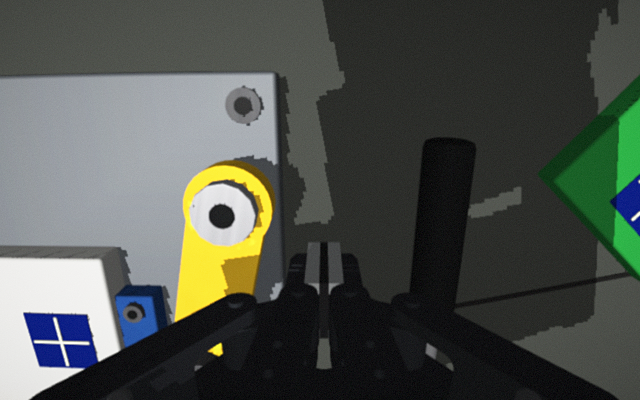

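View pics/s10.png

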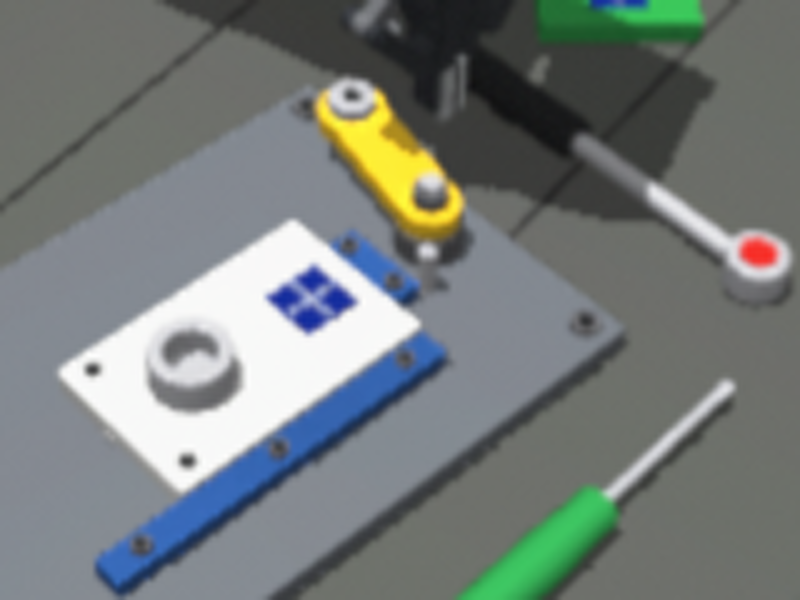

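Call:
arm_command(
  series=[
    [[-0.008,0.002,0.001,0,0,0,-1],[-0.015,0.002,0.003,0,0,0,-1],[-0.021,0.002,0.0065,0,0,0,-1],[-0.027,0.002,0.0095,0,0,0,-1],[-0.034,0.002,0.012,0,0,0,-1],[-0.04,0.002,0.014,0,0,0,-1],[-0.045,0.002,0.016,0,0,0,-1]],
  ],
)

```text
t: 12.15
position: [0.55, 0.0818, 0.2105]
orientation: [-1.293, -1.068, 1.068]
wrist_force: [0.2, 0.0, 0.7]
grip_width: -0.001
```

```bash
python3 -c "
from h import *
stat();v=cam('wrist');save(v[0],'pics/w11.png');v=cam('scene');save(cv2.resize(v[0][170:290,260:420],None,fx=5,fy=5,interpolation=cv2.INTER_CUBIC)[:600],'pics/s11.png')"
```

```text
t 12.15 pos [0.55   0.0818 0.2105] jig [-56.2 161.4] head 1.3808 F [0.2 0.  0.7] gw -0.0
```

View pics/w11.png

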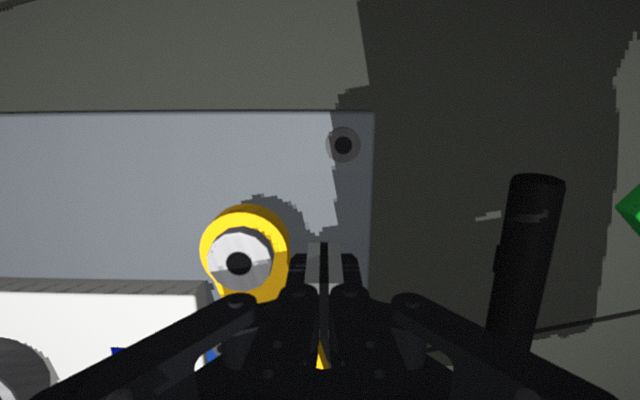

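View pics/s11.png

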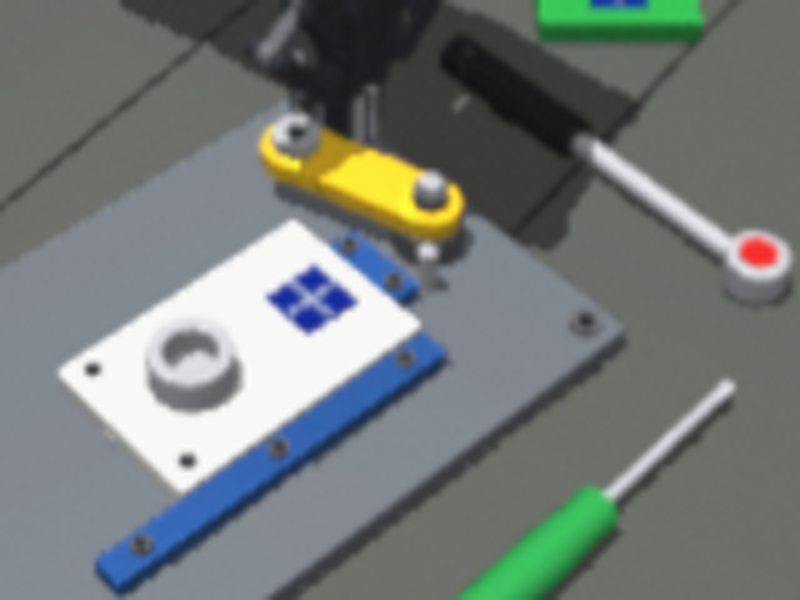

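Call:
arm_command(
  series=[
    [[-0.0065,0,0,0,0,0,-1],[-0.013,0,0,0,0,0,-1],[-0.0195,0,0,0,0,0,-1],[-0.026,0,-0.001,0,0,0,-1],[-0.0325,0,-0.003,0,0,0,-1],[-0.039,0,-0.005,0,0,0,-1],[-0.045,0,-0.008,0,0,0,-1],[-0.051,0,-0.012,0,0,0,-1]],
  ],
)

```text
t: 12.92
position: [0.5526, 0.0294, 0.2103]
orientation: [-1.293, -1.068, 1.068]
wrist_force: [-0.3, 2.1, -0.2]
grip_width: 0.0
```

```bash
python3 -c "
from h import *
stat();v=cam('scene');save(cv2.resize(v[0][170:290,260:420],None,fx=5,fy=5,interpolation=cv2.INTER_CUBIC)[:600],'pics/s12.png')"
```

```text
t 12.92 pos [0.5526 0.0294 0.2103] jig [-43.8 110.4] head 1.3808 F [-0.3  2.1 -0.2] gw 0.0
```

View pics/s12.png

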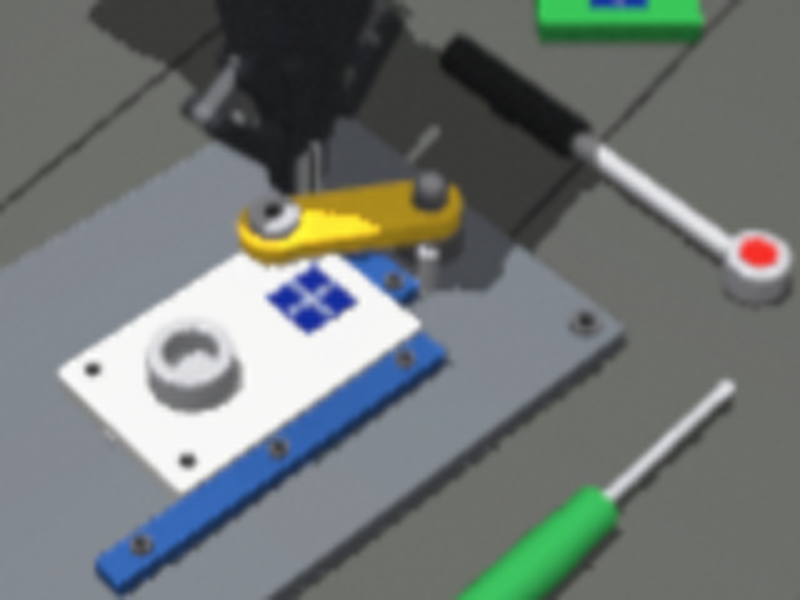

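Call:
arm_command(
  series=[
    [[-0.0055,-0.001,-0.0045,0,0,0,-1],[-0.011,-0.001,-0.01,0,0,0,-1],[-0.0145,-0.001,-0.0145,0,0,0,-1],[-0.0175,-0.001,-0.019,0,0,0,-1],[-0.02,-0.001,-0.0235,0,0,0,-1],[-0.021,-0.001,-0.026,0,0,0,-1],[-0.021,-0.001,-0.026,0,0,0,-1]],
  ],
)

```text
t: 13.55
position: [0.5748, 0.0043, 0.2114]
orientation: [-1.294, -1.068, 1.068]
wrist_force: [-0.4, 0.6, 0.6]
grip_width: -0.0
```

Call:
arm_command(
  series=[
    [[-0.001,0,-0.002,0,0,0,-1],[-0.001,0,-0.003,0,0,0,-1],[-0.001,0,-0.003,0,0,0,-1]],
  ],
)

```text
t: 13.8
position: [0.577, 0.0031, 0.2114]
orientation: [-1.293, -1.068, 1.069]
wrist_force: [-1.1, -0.0, -0.9]
grip_width: -0.001
```

Call:
arm_command(
  series=[
    [[0,0,-0.001,0,0,0,-1],[0,0,-0.002,0,0,0,-1],[0,0,-0.002,0,0,0,-1]],
  ],
)

```text
t: 14.05
position: [0.5781, 0.0029, 0.2112]
orientation: [-1.291, -1.066, 1.07]
wrist_force: [-5.9, 1.3, 4.1]
grip_width: -0.001
```

```bash
python3 -c "
from h import *
stat();v=cam('scene');save(cv2.resize(v[0][170:290,260:420],None,fx=5,fy=5,interpolation=cv2.INTER_CUBIC)[:600],'pics/s13.png')"
```

```text
t 14.05 pos [0.5781 0.0029 0.2112] jig [-13.8  89.2] head 1.381 F [-5.9  1.3  4.1] gw -0.0
```

View pics/s13.png

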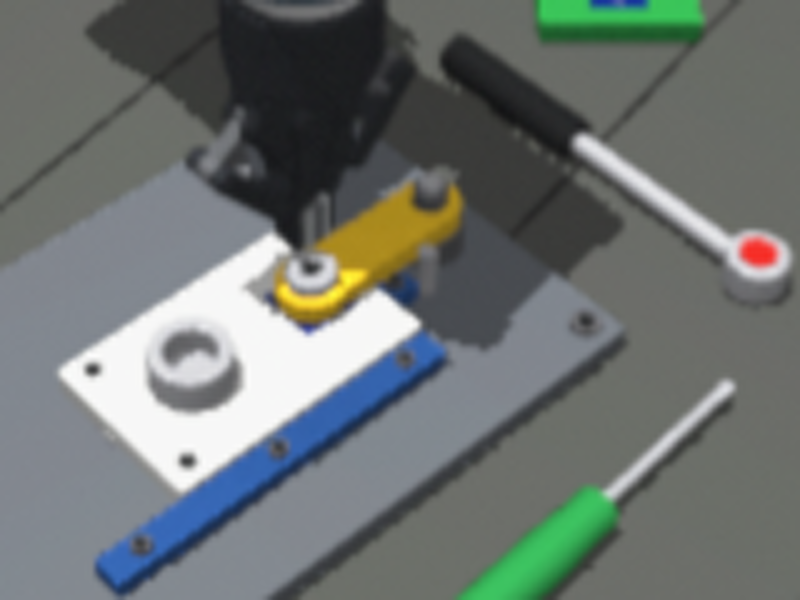

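Call:
arm_command(
  series=[
    [[0,0,-0.001,0,0,0,-1],[0,0,-0.002,0,0,0,-1],[0,0,-0.003,0,0,0,-1],[0,0,-0.003,0,0,0,-1]],
  ],
)

```text
t: 14.43
position: [0.579, 0.0026, 0.2108]
orientation: [-1.287, -1.062, 1.072]
wrist_force: [-13.9, 3.7, 10.2]
grip_width: 0.004
```

Call:
arm_command(
  series=[
    [[0,0,0.005,0,0,0,-1],[0,0,0.02,0,0,0,-1],[0,-0.01,0.04,0,0,0,-1],[0,-0.04,0.07,0,0,0,-1],[-0.03,-0.04,0.085,0,0,0,1],[-0.065,-0.04,0.085,0,0,0,1],[-0.065,-0.04,0.085,0,0,0,1],[-0.065,-0.04,0.085,0,0,0,1]],
  ],
)

```text
t: 15.1
position: [0.4862, -0.0467, 0.252]
orientation: [-1.295, -1.068, 1.066]
wrist_force: [0.9, 1.6, -0.1]
grip_width: 0.561
```

Call:
arm_command(
  series=[
    [[0,0,0,0,0,0,1],[0,0,0,0,0,0,1],[0,0,0,0,0,0,1],[0,0,0,0,0,0,1],[0,0,0,0,0,0,1]],
  ],
)

```text
t: 15.52
position: [0.4863, -0.0451, 0.2513]
orientation: [-1.292, -1.069, 1.069]
wrist_force: [-0.8, -0.9, -0.2]
grip_width: 1.0
```

```bash
python3 -c "
from h import *
import pickle
stat();v=cam('scene');pickle.dump(v,open('s14.pkl','wb'));save(cv2.resize(v[0][170:290,260:420],None,fx=5,fy=5,interpolation=cv2.INTER_CUBIC)[:600],'pics/s14.png')
p=j2w([-.065,.025])[0]; rel([p[0],p[1],.184],np.pi/2+JG['th'])"
```

```text
t 15.52 pos [ 0.4863 -0.0451  0.2513] jig [-94.8  24.8] head 1.382 F [-0.8 -0.9 -0.2] gw 1.0
shift [ 0.0003  0.0673 -0.0299] turn y 0.0007 dist 0.074
[[0.188, -0.0, -0.982], [0.982, 0.0, 0.188], [-0.0, -1.0, 0.0]]
```

View pics/s14.png

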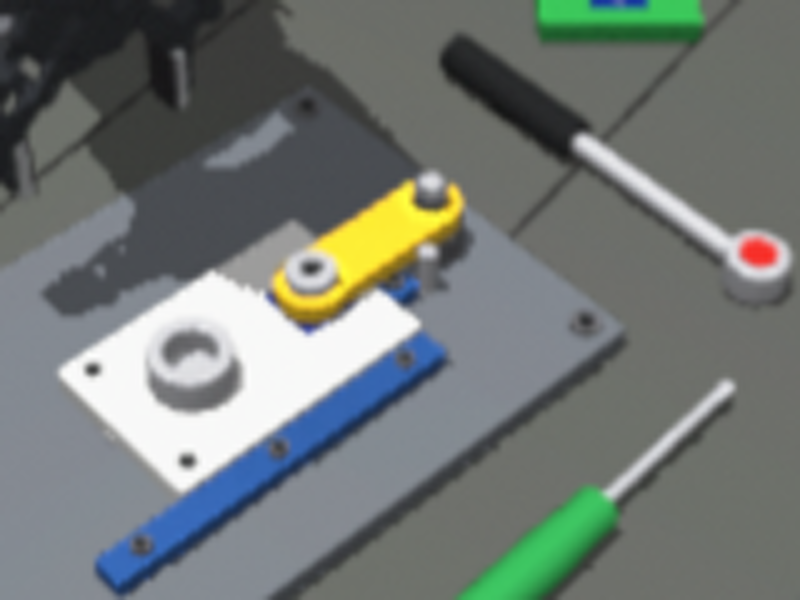

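Call:
arm_command(
  series=[
    [[0,0.03,0,0,0,0,1],[0,0.055,0,0,0,0,1],[0,0.067,0,0,0,0,1],[0,0.067,-0.01,0,0,0,1],[0,0.067,-0.025,0,0,0,1],[0,0.067,-0.035,0,0,0,1],[0,0.067,-0.043,0,0,0,1],[0,0.067,-0.043,0,0,0,1]],
  ],
)

```text
t: 16.23
position: [0.5307, -0.0541, 0.1854]
orientation: [-1.295, -1.07, 1.067]
wrist_force: [0.4, 0.6, -0.2]
grip_width: 1.002
```

```bash
python3 -c "
from h import *
stat()"
```

```text
t 16.23 pos [ 0.5307 -0.0541  0.1854] jig [-49.6  24.3] head 1.3809 F [ 0.4  0.6 -0.2] gw 1.0
```

Call:
arm_command(
  series=[
    [[0,0.001,-0.002,0,0,0,1],[0,0.001,-0.004,0,0,0,1],[0,0.001,-0.006,0,0,0,1],[0,0.001,-0.007,0,0,0,1],[0,0.001,-0.008,0,0,0,1],[0,0.001,-0.008,0,0,0,1]],
  ],
)

```text
t: 16.73
position: [0.5347, -0.0551, 0.1831]
orientation: [-1.29, -1.065, 1.07]
wrist_force: [-6.9, 1.0, 3.4]
grip_width: 1.0
```

```bash
python3 -c "
from h import *
stat()"
```

```text
t 16.73 pos [ 0.5347 -0.0551  0.1831] jig [-45.4  24.1] head 1.3805 F [-6.9  1.   3.4] gw 1.0
```

Call:
arm_command(
  series=[
    [[0,0,-0.002,0,0,0,1],[0,0,-0.004,0,0,0,1],[0,0,-0.005,0,0,0,1],[0,0,-0.005,0,0,0,1]],
  ],
)

```text
t: 17.07
position: [0.5363, -0.0556, 0.1823]
orientation: [-1.283, -1.058, 1.074]
wrist_force: [-19.2, 3.6, 12.8]
grip_width: 1.004
```

```bash
python3 -c "
from h import *
stat()"
```

```text
t 17.07 pos [ 0.5363 -0.0556  0.1823] jig [-43.8  23.9] head 1.3804 F [-19.2   3.6  12.8] gw 1.0
```

Call:
arm_command(
  series=[
    [[0,0,0.006,0,0,0,1],[0,0,0.02,0,0,0,1],[0,0,0.035,0,0,0,1],[0,-0.03,0.05,0,0,0,1],[0,-0.07,0.065,0,0,0,1],[0,-0.11,0.075,0,0,0,1],[0,-0.15,0.08,0,0,0,1],[0,-0.18,0.08,0,0,0,1]],
  ],
)

```text
t: 17.73
position: [0.4615, -0.0409, 0.3665]
orientation: [-1.295, -1.07, 1.067]
wrist_force: [1.5, -0.3, 0.2]
grip_width: 1.002
```

Call:
arm_command(
  series=[
    [[-0.01,-0.02,0.01,0,0,0,1],[-0.01,-0.02,0.01,0,0,0,1],[-0.01,-0.02,0.01,0,0,0,1],[-0.01,-0.02,0.01,0,0,0,1]],
  ],
)

```text
t: 18.07
position: [0.4506, -0.049, 0.3828]
orientation: [-1.293, -1.068, 1.068]
wrist_force: [0.3, -0.6, 0.4]
grip_width: 1.001
```

```bash
python3 -c "
from h import *
import pickle
stat();v=cam('wrist');pickle.dump(v,open('w15.pkl','wb'));save(v[0],'pics/w15.png');save(cv2.resize(v[0][160:360,190:510],None,fx=2.5,fy=2.5,interpolation=cv2.INTER_CUBIC),'pics/w15c.png')
v=cam('scene');pickle.dump(v,open('s15.pkl','wb'));save(cv2.resize(v[0][190:310,220:380],None,fx=5,fy=5,interpolation=cv2.INTER_CUBIC)[:600],'pics/s15.png')"
```

```text
t 18.07 pos [ 0.4506 -0.049   0.3828] jig [-129.2   14.2] head 1.3807 F [ 0.3 -0.6  0.4] gw 1.0
```

View pics/w15c.png

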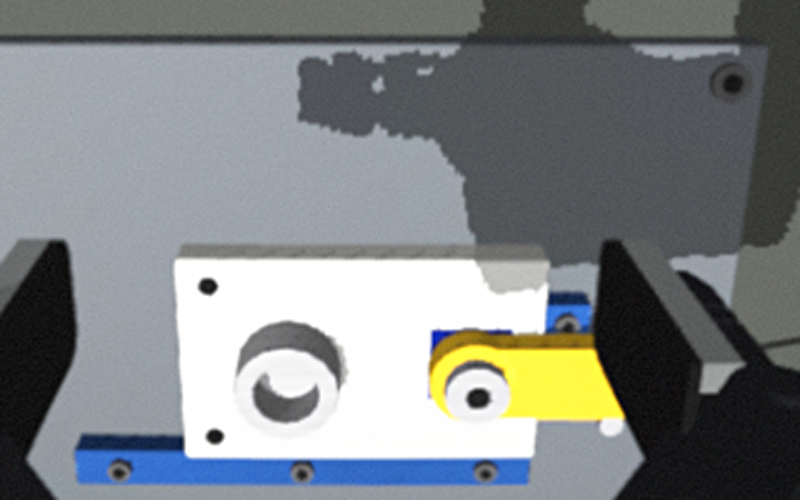

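View pics/s15.png

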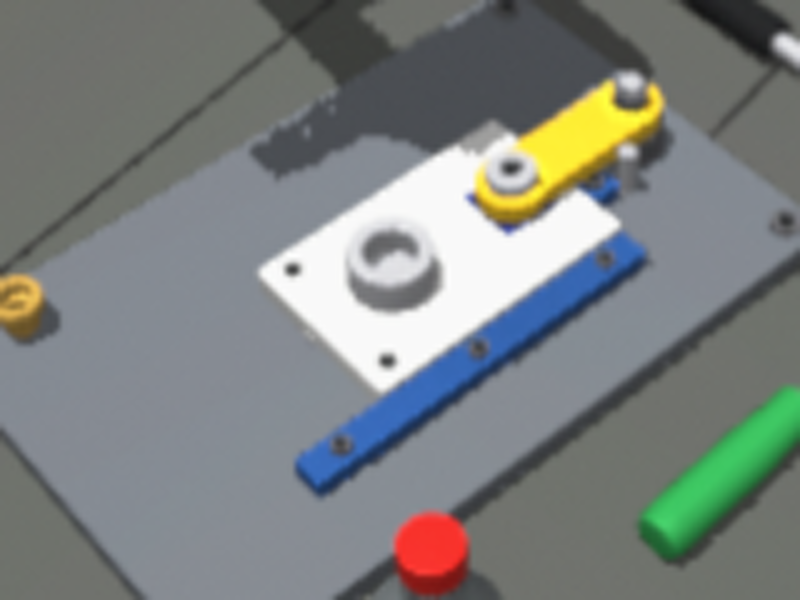

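```bash
python3 -c "
from h import *
import pickle
im,d,K,D,W=pickle.load(open('w15.pkl','rb'))
f=lambda p:np.array(p)/2.5-.3+[190,160]
w=lambda p,z:(w2j(onz(f(p),z,K,D,W)[:,:2])*1e3).round(1).tolist()
print('br near top corners',w([(175,260),(548,260)],.032),'far',w([(186,457),(535,459)],.032))
print('rail far top',w([(77,484),(529,485)],.028),'near top right end',w([(76,449)],.028))
print('rail end y: -100/100; plate near',w([(0,43),(768,46)],.016),'stop near-top corner',w([(592,306)],.028),'stop left near',w([(549,306)],.028))
print('pivot?','bush top',w([(477,397)],.055))
im,d,K,D,W=pickle.load(open('s15.pkl','rb'))
f=lambda p:np.array(p)/5-.4+[220,190]
print('scene corners',w([(624,226),(383,393),(258,270)],.032))
print('rail top ends far/near',w([(648,258),(318,496)],.028),w([(297,462)],.028))
print('pivot top, bush top',w([(631,80)],.061),w([(512,167)],.055))
"
```

```text
br near top corners [[-36.4, -49.7], [-36.3, 98.5]] far [[57.8, -50.2], [59.1, 100.0]]
rail far top [[76.0, -100.1], [76.3, 99.4]] near top right end [[57.3, -98.8]]
rail end y: -100/100; plate near [[-121.1, -116.3], [-120.0, 182.9]] stop near-top corner [[-13.1, 119.3]] stop left near [[-13.2, 101.5]]
pivot? bush top [[10.9, 69.0]]
scene corners [[61.4, 99.1], [60.4, -50.1], [-34.7, -49.7]]
rail top ends far/near [[81.3, 96.2], [81.7, -103.7]] [[61.7, -99.9]]
pivot top, bush top [[11.8, 150.1]] [[12.0, 70.5]]
```

```bash
python3 -c "
from h import *
stat();print(sign_off());stat()"
```

```text
t 18.17 pos [ 0.4507 -0.0489  0.3821] jig [-129.1   14.3] head 1.3811 F [ 0.7  0.7 -0.2] gw 1.0
the job is handed in; nothing more can be done
None
the job is handed in; nothing more can be done
```

I've handed the job in at about 18 s of the 61 s allowed: by my last pictures the bracket is home against rail and end stop, and the bush arm is on its pin. `sign_off` gives no verdict, so this rests on my own checks.

**What I did:** I pushed the bracket's near edge with both open fingers until it was flat on the rail. Then I pushed its right edge with the shut fingers until it met the end stop. I swung the bush arm round until it met its pin, pressed the near edge once more with two fingers, and backed the gripper away.

**Last checks:**

| Check | Measured | Home |
|---|---|---|
| Rail-side corners, x (scene camera) | 60.4 and 61.4 mm | 60 mm |
| Rail-side corners, x (wrist camera) | 57.8 and 59.1 mm | 60 mm |
| Short edges, y (both cameras) | about -50 and 99 to 100 mm | -50 and 100 mm |
| Bush arm angle (scene camera) | about 0 rad | 0 rad |

- **Force when home:** it rose steadily with no further travel: about 19 N at the rail, 40 N at the end stop and 14 N at the pin.
- **Other parts:** I saw no contact with the boss, and never went near the tools or loose parts. I didn't measure their positions again at the end.

**What disagreed:** the two cameras differ by about 2 mm in x. The wrist camera shows the rail itself about 2 mm short too, so I put its low x readings down to calibration. With that allowed for, both cameras put the bracket home within about 1 mm. The first sideways push was also about 8 mm too high, so I backed off, lowered the fingers and repeated it.

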